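# Reset the telescoping work holder to the green-marked hole

## Task

The sliding jaw of the telescoping work holder is locked by its orange spring button in the middle hole of the sleeve. Press the button flush, slide the bar towards the green clip and let the button snap fully up in the next hole on that side, so that the bar is locked again. Press and push gently, never forcing the holder, and leave the circuit board, the solder reel and the screwdriver where they lie.

Things in the scene. Friction and masses are not known exactly. Their poses are not given: they have to be found in the camera images.
- holder: Work holder fixed to the table: black base plate 220 x 90 x 12 mm under an aluminium sleeve. Origin: centre of the plate's underside, below the sleeve's middle hole. x axis along the sleeve towards the sliding jaw, z up. A fixed dark jaw, 80 mm wide, stands at x = -107 to -92 mm, 90 mm high.
- sleeve_top (a point): Centre of the flat rigid top of the aluminium sleeve (176 mm long, 36 mm wide, 60 mm above the table), at its middle hole; axes as the holder's. The 5 mm top wall has a 10 mm wide slot along the centre line with five rectangular holes, 15 mm long: one here, and two each way in adjustable brass plates. Shut fingertips, wider than the slot, rest on the top when the button is flush.
- bar (a joint): Slide of the bar in the sleeve, m: 0 with the button in the middle hole, positive towards the holder's +x; stops at -0.066 and 0.066. The next hole either way is anywhere 0.025 to 0.043 from 0; a last hole lies 0.026 beyond it. Starts in the middle hole within 1 mm. About 1.5 mm of play either way while the button is up; freed, 1.5 to 3 N slide it.
- button (a joint): Travel of the snap button, m: 0 fully up (locked), 0.006 flush with the sleeve's top. Springs back: 4 N at first touch, 10 N flush. Beyond 0.005 the bar is free; once 4 mm or more off a hole, the wall keeps it down at 0.005, its tip 1 mm proud. It snaps up by itself on coming within 1.5 mm of the centre of any hole, and then stops the bar.
- button_top (a point): Centre of the flat top of the orange button, a round stem 9 mm thick that stands up out of the slot, 6 mm above the sleeve's top when up. It is carried along by the bar. A finger kept pressing on it drags the bar with it by friction.
- jaw_top (a point): Middle of the top edge of the sliding jaw, a dark steel plate 12 mm thick along the slide, 80 mm wide across it, 22 to 90 mm above the table, on the end of the bar 165 mm from the button; when the bar is free it can be pushed from either side.
- green_mark (a point): Point on the slot's centre line, level with the sleeve's top, abreast of the green clip, 34 mm to one side or the other of the middle hole. The wanted hole, the next on that side, is centred within 9 mm of it along the slot. The clip, 12 mm wide, its top 5 mm below the sleeve's, sticks out 22 mm from the sleeve's far side (holder's -y). Axes as the holder's.
- white_mark (a point): The same for the white clip, on the other side of the middle hole: not wanted now.
- board_mid (a point): Bystander: middle of a small green circuit board, 75 x 50 mm, lying on the table.
- reel_mid (a point): Bystander: middle of a blue solder reel, 52 mm in diameter, 24 mm high.
- driver_grip (a point): Bystander: middle of the red handle of a screwdriver, 150 mm long, lying on the table.

How it is judged:
On the way:
1. the button is pressed in and the bar slid off the middle hole towards the green clip (value of joint button above 0.0042 m and horizontal distance between button_top and green_mark between 0.016 and 0.029 m).
At the end, for the whole second after the job is handed in: The button stands fully up (within 1.5 mm) in the next hole, the one by the green clip (within 14 mm of its mark), and the bar is at rest (horizontal distance between button_top and green_mark below 0.014 m and value of joint button below 0.0015 m and velocity of joint bar between -0.01 and 0.01 m/s); the robot touches nothing.
It fails at once if the robot presses or pushes the holder, its bar, jaw or button with more than 30 N (contact force between any of the arm, the fingers and holder above 30 N).
It fails at once if the circuit board is moved by more than 15 mm (distance of board_mid from where it was at the start of the episode above 0.015 m).
It fails at once if the solder reel is moved by more than 15 mm (distance of reel_mid from where it was at the start of the episode above 0.015 m).
It fails at once if the screwdriver is moved by more than 15 mm (distance of driver_grip from where it was at the start of the episode above 0.015 m).
It also fails if it takes over 48 s, if anything falls off the work surface, if the arm or the gripper's body presses on something with over 40 N, if the wrist force passes 120 N, or if a joint passes its speed limit or range.

## Robot

A 6-joint arm with a two-finger parallel gripper is mounted at the origin on the work surface. World frame = base frame: x ahead of the robot, y to its left, z up, the work surface at z = 0. Lengths are in m, angles in rad, forces in N, time in s.
With the tool pointing down it reaches from about 0.3 to 0.775 m from the base axis. Payload 14.6 kg.
Tool frame: the origin (TCP) lies on the centre line of the jaws, within the pads' length; the fingertips stand ctrl.tcp_to_tips ahead of it and the grasp point (between the pads) lies 2 mm behind it (ctrl.tcp_to_tips is the distance from the TCP to the fingertips, in m); z points along the fingers, y is the line along which they close (so a half turn about z gives the same grasp; the last joint's range is limited). The gripper opens to 94 mm and grips with 3 to 60 N. Pads are 16 mm wide; open, the fingers measure 119 mm over their backs; the gripper's body (75 mm by 177 mm) begins 78 mm behind the grasp point.
Start: joints at [-1.231, 0.3, 1.521, -0, 1.321, -0.067], TCP at [0.218, -0.505, 0.222] pointing down, gripper open.
Joint ranges: [-3.03, 3.03], [-0.79, 2.21], [0.23, 2.52], [-1.04, 4.18], [0, 3.07], [-2.55, 2.55]. Speed limits (rad/s): [2.22, 2.22, 2.57, 3.14, 3.14, 3.14].

## Interface

Orientations are given as [roll, pitch, yaw] about the fixed x, y, z axes, in that order (R = Rz(yaw) Ry(pitch) Rx(roll)).
In Python, from station import telemetry, viewer, hand_in, ctrl gives the robot as it stands.
- The arm moves only by the tool step_arm, never from a script. Its argument "plan" is a list of rows, each an object of numbers: "dx", "dy", "dz": the shift along the tool's x, y, z scaled (see below); "rx", "ry", "rz": the turn, a rotation vector about the tool's x, y, z scaled (see below); "claw": the closure, from 0 (fully open) to 1 (shut). In form: [{"dx": .., "dy": .., "dz": .., "rx": .., "ry": .., "rz": .., "claw": ..}, ...]. A call has 1 to 10 rows; each row shifts and turns the commanded pose from where the row before left it, along the tool's axes as they then stand; what a row does not reach is not made up. The controller multiplies each number of a shift by 0.1 m and each number of a turn by 90 degrees. A row lasts 1/10 s, in which the tool goes at most 50 mm and 8.59 degrees, less where a joint would pass 70% of its speed; a pose out of reach is approached as far as the arm can. A call with a number of a shift or a turn outside -1 to 1 is refused whole. A call with a gripper value outside its range is refused whole. The fingers move at their own pace and stop on an object; "grip_force" is the grip in N (left out, the last holds). Time passes only in rows, so rows that do not move let the fingers close. It gives the time, the measured TCP pose, the force, the opening and the grip force at its end, in the units of the state.
- telemetry.get_obs(): the state, without advancing time (a new reading comes with each control period).
- viewer.camera(name): name is "scene" or "top"; returns a dict with "img" (400x640x3 uint8, red, green, blue), "z_map" (400x640 float32, m along the optical axis (not along the pixel's ray), 0 where there is no reading), "fx", "fy", "cx", "cy" (pixels), "dist" ([k1, k2, p1, p2, k3] as OpenCV has them; the pictures are not rectified), "R" (3x3) and "t" (3): a world point X has camera coordinates R X + t. Camera axes: x right, y down, z forward; pixel columns grow to the right and rows downward; lengths in m; the calibration is good to about 2 mm. A picture is of the moment at which its call begins.
- hand_in(): hands the job in; it is judged then, once.
Trained networks look in a picture, given as the dict that the camera call returned (one of the last four; its "shot" number tells which), for a name from the list of things; names that differ only in an ending like _2 or _b are one class to them, and where a whole thing is asked for, a point or a joint stands for the part that bears it (a point fixed in the world has none). Each returns a list of dicts, best first, with "score" (0 to 1); they miss things now and then, are a little off and sometimes report something else, mostly with a low value. They report only what shows in the picture. A call takes as long as a camera call.
- viewer.recognise(target, picture): "rect" ([left, top, right, bottom] in pixels, round what is visible of it).
The state is a dict: "time_s": time; "qpos": joint angles; "joint_vel": joint speeds; "tau": joint torques, N m; "ee_pos": TCP position; "eef_rot": TCP orientation; "force": force on the tool from outside, world axes, zero at the start; "moment": the same for the moment, N m; "grip_width": finger opening in m; "grip_force": force on a finger pad.
Only numpy, scipy, OpenCV 4.12 (cv2) and the standard library are available. Lean on these libraries where they do the work, as an engineer would, in place of code of your own. Each camera call takes 0.05 s, during which the arm holds its last target. There are 200 camera calls.

## Working session

There is one attempt and no reset: what is moved stays moved. The work goes in short steps, Python scripts to look and compute and a tool call to move; the robot and the scene stay as the last step left them, time stands still between calls to the robot, and variables do not carry over. Pictures are saved under pics/ and viewed, at most 10 in all, crops included, and the job is handed in when it is done.

Besides the shell and the picture viewer there is one more tool, called after "Emit:" as name([rows], argument=value, ...), one row to a line, values as JSON. step_arm: Moves the arm, as the interface text tells. Shifts and turns lie within -1 to 1; 1 stands for 0.1 m of shift or 90 degrees of turn. Its arguments: {"type":"object","properties":{"plan":{"type":"array"},"grip_force":{"type":"number"}},"required":["plan"]}

```bash
mkdir -p pics; cat > h.py <<'E'
import numpy as np,cv2
from station import telemetry,viewer,hand_in,ctrl
def K(p): return np.array([[p['fx'],0,p['cx']],[0,p['fy'],p['cy']],[0,0,1.]])
def ray(p,u,v):
    a=cv2.undistortPoints(np.array([[[u,v]]],float),K(p),np.array(p['dist'],float))[0,0]
    R=np.array(p['R']);t=np.array(p['t']);return -R.T@t, R.T@np.array([a[0],a[1],1.])
def at_z(p,u,v,z):
    o,d=ray(p,u,v);return o+d*(z-o[2])/d[2]
def at_d(p,u,v):
    o,d=ray(p,u,v);return o+d*p['z_map'][int(v),int(u)]
def proj(p,X):
    r,_=cv2.Rodrigues(np.array(p['R'],float));return cv2.projectPoints(np.array(X,float).reshape(-1,1,3),r,np.array(p['t'],float),K(p),np.array(p['dist'],float))[0][:,0]
E
python3 - <<'E'
from h import *
print(ctrl.tcp_to_tips,telemetry.get_obs())
for n in("top","scene"):
    p=viewer.camera(n);cv2.imwrite(f'pics/{n}0.png',p['img'][:,:,::-1])
    print(n,p['fx'],-np.array(p['R']).T@p['t'])
    for k in("holder","button","bar","jaw_top","board_mid","reel_mid","driver_grip"):
        for r in viewer.recognise(k,p)[:2]:print(k,r)
E
```

```text
0.017 {'time_s': 0.0, 'qpos': array([-1.23059867e+00,  3.00458372e-01,  1.52159036e+00,  3.87737022e-05,
        1.32068188e+00, -6.65727000e-02]), 'joint_vel': array([ 7.79013165e-05,  7.04167745e-04,  1.53991407e-03,  5.83106628e-04,
       -5.21824145e-04, -1.69349874e-04]), 'tau': array([-3.93459632e-04, -5.31806946e+01, -3.52746499e+01,  7.08376430e-02,
        2.43258476e-02, -9.62651211e-05]), 'ee_pos': array([ 0.21754383, -0.50488464,  0.22188937]), 'eef_rot': array([-3.14045971e+00, -1.13174098e-04,  4.06760678e-01]), 'force': array([-0.54251303, -0.95352253, -0.0730204 ]), 'moment': array([-0.01773746, -0.0222923 ,  0.07020613]), 'grip_force': 0.0, 'grip_width': 0.09380535590245925}
top 456.8031083770211 [0.45030029 0.05841646 0.70907768]
holder {'rect': [231.7, 225.8, 438.9, 310.4], 'score': 0.61}
bar {'rect': [230.9, 224.2, 376.1, 289.1], 'score': 0.78}
bar {'rect': [228.7, 232.1, 440.1, 307.0], 'score': 0.66}
jaw_top {'rect': [231.1, 228.4, 378.5, 287.8], 'score': 0.88}
board_mid {'rect': [361.1, 316.9, 418.2, 352.7], 'score': 0.86}
reel_mid {'rect': [274.6, 313.2, 310.3, 352.9], 'score': 0.76}
driver_grip {'rect': [334.2, 196.7, 425.6, 213.7], 'score': 0.56}
scene 402.22222336792566 [0.9515048  0.08576373 0.66972305]
holder {'rect': [240.3, 128.1, 395.9, 213.5], 'score': 0.66}
bar {'rect': [285.9, 154.4, 397.6, 211.5], 'score': 0.85}
jaw_top {'rect': [286.6, 155.4, 394.2, 206.0], 'score': 0.95}
jaw_top {'rect': [269.1, 132.5, 303.6, 156.7], 'score': 0.54}
board_mid {'rect': [269.0, 130.9, 305.3, 159.8], 'score': 0.66}
reel_mid {'rect': [342.7, 135.3, 367.9, 164.1], 'score': 0.86}
driver_grip {'rect': [230.1, 208.2, 311.0, 227.4], 'score': 0.9}
driver_grip {'rect': [297.7, 162.0, 305.4, 169.2], 'score': 0.63}
```

```bash
python3 - <<'E'
import cv2
a=cv2.imread('pics/top0.png')[185:365,215:455];cv2.imwrite('pics/top0c.png',cv2.resize(a,None,fx=3.3,fy=3.3,interpolation=cv2.INTER_CUBIC))
a=cv2.imread('pics/scene0.png')[115:240,220:410];cv2.imwrite('pics/scene0c.png',cv2.resize(a,None,fx=4,fy=4,interpolation=cv2.INTER_CUBIC))
E
```

```text
(no output)
```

View pics/top0c.png

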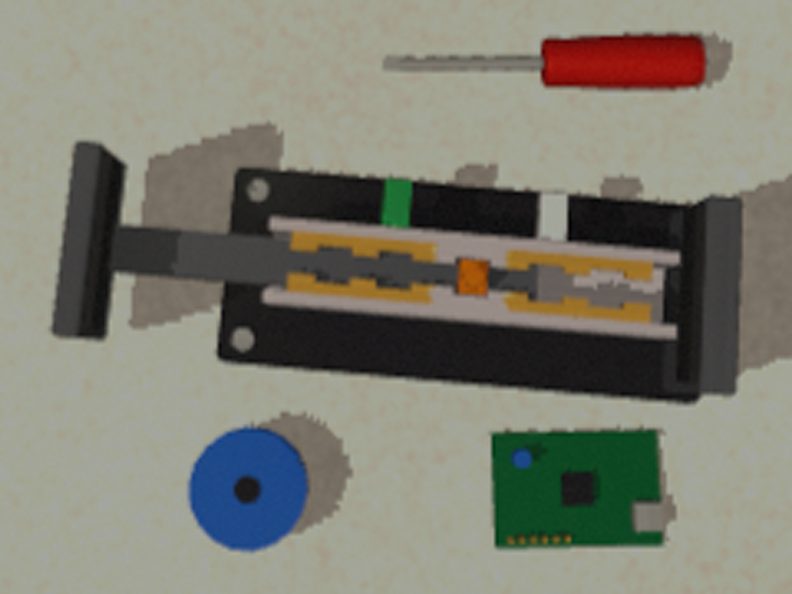

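View pics/scene0c.png

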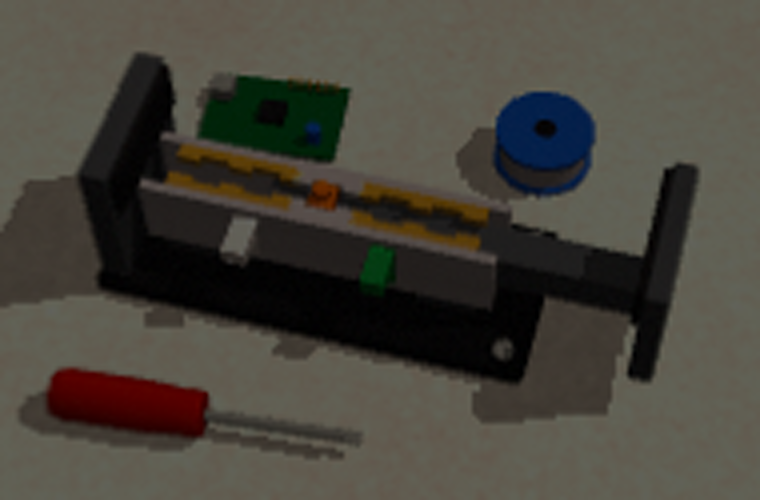

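The pictures show the sliding jaw at left in the top view and the green clip at crop (397,203), on the jaw side (+x) of the orange button at crop (473,277). The next hole is near crop (395,270). I'll turn these into positions next.

```bash
cat >> h.py <<'E'
def orange(p,z=0.066):
    a=p['img'].astype(int);h=cv2.cvtColor(p['img'],cv2.COLOR_RGB2HSV)
    m=((h[...,0]>6)&(h[...,0]<=16)&(h[...,1]>200)&(h[...,2]>70)).astype(np.uint8)
    n,l,s,c=cv2.connectedComponentsWithStats(m)
    return [(s[i,4],c[i].round(1),s[i,:4],at_z(p,*(c[i]),z).round(4)) for i in range(1,n) if s[i,4]>10]
E
python3 - <<'E'
from h import *
f=lambda u,v,z:at_z(p,215+u/3.3-.35,185+v/3.3-.35,z)
for n in("top","scene"):
    p=viewer.camera(n);print(n,orange(p))
    v,u=np.nonzero(p['z_map']>0);o=np.array([at_d(p,x,y) for x,y in zip(u[::1],v[::1])])
    s=(o[:,2]>.055)&(o[:,2]<.064)
    # sleeve rect
    pts=(o[s,:2]*1e4).astype(np.float32);print(len(pts),cv2.minAreaRect(pts),np.median(o[s,2]))
    s=(o[:,2]>.082)&(o[:,2]<.095)&(o[:,0]<.75)
    n_,lab=cv2.kmeans((o[s,:2]*1e4).astype(np.float32),2,None,(3,20,.1),5,0)[::2][0],None
    _,lab,c=cv2.kmeans((o[s,:2]*1e4).astype(np.float32),2,None,(3,20,.1),5,0);print(c,np.median(o[s,2]))
    for i in(0,1):print(cv2.minAreaRect((o[s,:2]*1e4).astype(np.float32)[lab[:,0]==i]))
p=viewer.camera("top")
for nm,u,v,z in(("btn",473,277,.066),("hole1",395,270,.06),("hole2",332,265,.06),("green",397,203,.055),("white",554,216,.055),("reel",249,488,.024),("driver",625,62,.015),
  ("slA",266,298,.06),("slB",272,220,.06),("slC",675,335,.06),("slD",680,255,.06),("jawTopA",90,145,.09),("jawTopB",65,335,.09)):
    print(nm,f(u,v,z).round(4))
E
```

```text
top [(np.int32(86), array([357.9, 268.4]), array([354, 264,   9,  10], dtype=int32), array([0.4815, 0.0074, 0.066 ]))]
2192 ((4875.48583984375, 397.661376953125), (2507.89111328125, 783.5862426757812), 79.4352035522461) 0.05978037382525242
[[5103.1064 1662.9594]
 [4631.137  -875.8299]] 0.08925743769531547
((5111.43212890625, 1666.4471435546875), (168.29046630859375, 798.9989013671875), 79.34654235839844)
((4633.1923828125, -881.7972412109375), (195.88929748535156, 791.20458984375), 79.61151885986328)
scene [(np.int32(26), array([300.9, 162.9]), array([298, 160,   6,   7], dtype=int32), array([0.4869, 0.0087, 0.066 ]))]
1440 ((2802.06298828125, -368.291259765625), (6370.33837890625, 2499.048095703125), 15.461190223693848) 0.06002466041225368
[[4923.09     300.6048 ]
 [ 615.88416 -411.57886]] 0.08999551414252566
((4910.85498046875, 385.241455078125), (2780.1259765625, 809.2877807617188), 79.5516586303711)
((601.712158203125, -444.6915588378906), (893.61328125, 201.48301696777344), 55.682743072509766)
btn [0.4813 0.0073 0.066 ]
hole1 [0.4878 0.0396 0.06  ]
hole2 [0.4925 0.0661 0.06  ]
green [0.5166 0.0356 0.055 ]
white [ 0.5044 -0.0314  0.055 ]
reel [0.4021 0.1119 0.024 ]
driver [ 0.576 -0.079  0.015]
slA [0.4814 0.0954 0.06  ]
slB [0.5141 0.09   0.06  ]
slC [ 0.4492 -0.0753  0.06  ]
slD [ 0.4822 -0.0822  0.06  ]
jawTopA [0.5494 0.1609 0.09  ]
jawTopB [0.4732 0.1757 0.09  ]
```

Emit:
step_arm([
  {"dx":0.326,"dy":-0.232,"dz":0,"rx":0,"ry":0,"rz":-0.0892,"claw":1},
  {"dx":0.355,"dy":-0.184,"dz":0,"rx":0,"ry":0,"rz":-0.0892,"claw":1},
  {"dx":0.377,"dy":-0.133,"dz":0,"rx":0,"ry":0,"rz":-0.0892,"claw":1},
  {"dx":0.392,"dy":-0.078,"dz":0,"rx":0,"ry":0,"rz":-0.0892,"claw":1},
  {"dx":0.399,"dy":-0.023,"dz":0,"rx":0,"ry":0,"rz":-0.0892,"claw":1},
  {"dx":0.399,"dy":0.033,"dz":0,"rx":0,"ry":0,"rz":-0.0892,"claw":1},
  {"dx":0.39,"dy":0.089,"dz":0,"rx":0,"ry":0,"rz":-0.0892,"claw":1},
  {"dx":0.383,"dy":0.116,"dz":0,"rx":0,"ry":0,"rz":0,"claw":1},
  {"dx":0.383,"dy":0.116,"dz":0,"rx":0,"ry":0,"rz":0,"claw":1},
  {"dx":0.383,"dy":0.116,"dz":0,"rx":0,"ry":0,"rz":0,"claw":1},
], grip_force=20)

```text
time_s: 1.95
ee_pos: [0.4187, -0.1577, 0.2227]
eef_rot: [3.141, 0.0, 1.388]
force: [1.0, -0.9, 0.2]
grip_width: 0.0173
grip_force: 0.0
```

```bash
cat >> h.py <<'E'
from scipy.spatial.transform import Rotation as Ro
def to(x,y,z,yaw=79.5):
    o=telemetry.get_obs();R=Ro.from_euler('xyz',o['eef_rot'])
    d=R.inv().apply(np.array([x,y,z])-o['ee_pos']);w=(R.inv()*Ro.from_euler('xyz',[np.pi,0,np.radians(yaw)])).as_rotvec()
    print(o['time_s'],o['ee_pos'].round(4),np.degrees(o['eef_rot']).round(2),o['force'].round(2),o['grip_width'],'shift',(d/.1).round(4),'rot',(w/(np.pi/2)).round(4))
E
python3 -c "
from h import *
to(.4815,.0074,.105)"
```

```text
1.95 [ 0.4187 -0.1577  0.2227] [1.7997e+02 1.0000e-02 7.9500e+01] [ 1.   -0.95  0.23] 0.017297879570588204 shift [1.7378 0.3166 1.1764] rot [0.0003 0.0001 0.    ]
```

Emit:
step_arm([
  {"dx":0.35,"dy":0.063,"dz":0,"claw":1},
  {"dx":0.35,"dy":0.063,"dz":0,"claw":1},
  {"dx":0.35,"dy":0.063,"dz":0.1,"claw":1},
  {"dx":0.35,"dy":0.063,"dz":0.3,"claw":1},
  {"dx":0.338,"dy":0.064,"dz":0.3,"claw":1},
  {"dz":0.3,"claw":1},
  {"dz":0.17,"claw":1},
  {"claw":1},
  {"claw":1},
])

```text
$.plan[0]: bad value
```

```bash
python3 -c "
from h import *
to(.4815,.0074,.083)
for n in ('top','scene'):
    p=viewer.camera(n);print(orange(p));cv2.imwrite(f'pics/{n}1.png',cv2.resize(p['img'][110:310,210:450,::-1],None,fx=3.3,fy=2.9,interpolation=2))
"
```

```text
1.95 [ 0.4187 -0.1577  0.2227] [1.7997e+02 1.0000e-02 7.9500e+01] [ 1.   -0.95  0.23] 0.017297879570588204 shift [1.7378 0.3165 1.3964] rot [0.0003 0.0001 0.    ]
[(np.int32(87), array([357.9, 268.5]), array([354, 264,   9,  10], dtype=int32), array([0.4815, 0.0074, 0.066 ]))]
[(np.int32(26), array([300.9, 162.9]), array([298, 160,   6,   7], dtype=int32), array([0.4869, 0.0087, 0.066 ]))]
```

View pics/scene1.png

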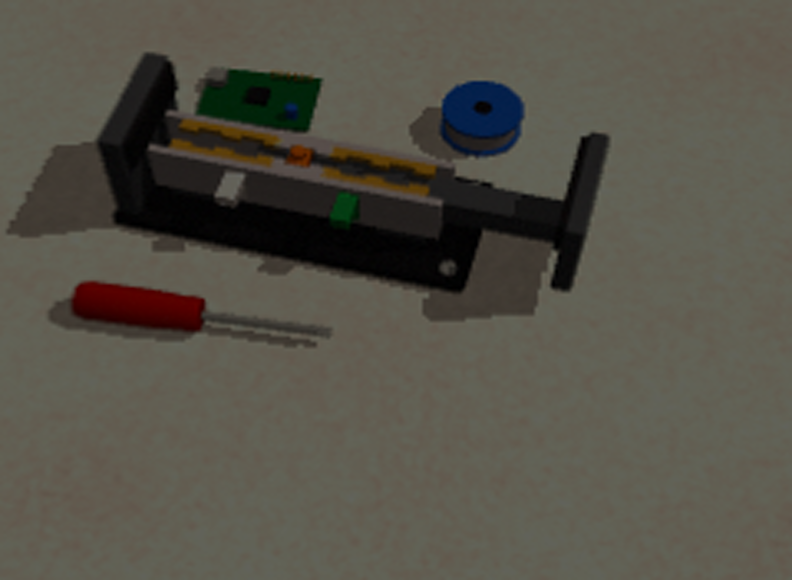

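The call was refused because every key is required, so the arm didn't move and the picture shows the unchanged scene, with the button at about (299,156). I'll resend it with all keys.

Emit:
step_arm([
  {"dx":0.35,"dy":0.063,"dz":0,"rx":0,"ry":0,"rz":0,"claw":1},
  {"dx":0.35,"dy":0.063,"dz":0,"rx":0,"ry":0,"rz":0,"claw":1},
  {"dx":0.35,"dy":0.063,"dz":0.1,"rx":0,"ry":0,"rz":0,"claw":1},
  {"dx":0.35,"dy":0.063,"dz":0.3,"rx":0,"ry":0,"rz":0,"claw":1},
  {"dx":0.338,"dy":0.064,"dz":0.3,"rx":0,"ry":0,"rz":0,"claw":1},
  {"dx":0,"dy":0,"dz":0.3,"rx":0,"ry":0,"rz":0,"claw":1},
  {"dx":0,"dy":0,"dz":0.17,"rx":0,"ry":0,"rz":0,"claw":1},
  {"dx":0,"dy":0,"dz":0,"rx":0,"ry":0,"rz":0,"claw":1},
  {"dx":0,"dy":0,"dz":0,"rx":0,"ry":0,"rz":0,"claw":1},
])

```text
time_s: 2.95
ee_pos: [0.4811, 0.0054, 0.1061]
eef_rot: [3.141, 0.0, 1.387]
force: [0.5, -0.2, -0.2]
grip_width: 0.0004
grip_force: 0.0
```

```bash
python3 -c "
from h import *
to(.4815,.0074,.083)
for n in ('top','scene'):
    p=viewer.camera(n);print(orange(p));cv2.imwrite(f'pics/{n}2.png',cv2.resize(p['img'][110:310,210:450,::-1],None,fx=3.3,fy=2.9,interpolation=2))
"
```

```text
2.95 [0.4811 0.0054 0.1061] [179.98   0.    79.47] [ 0.54 -0.16 -0.2 ] 0.00043760390547909763 shift [ 2.050e-02 -2.000e-04  2.306e-01] rot [ 0.0002  0.     -0.0003]
[]
[(np.int32(31), array([300.8, 163.2]), array([297, 160,   8,   7], dtype=int32), array([0.4876, 0.0086, 0.066 ]))]
```

View pics/scene2.png

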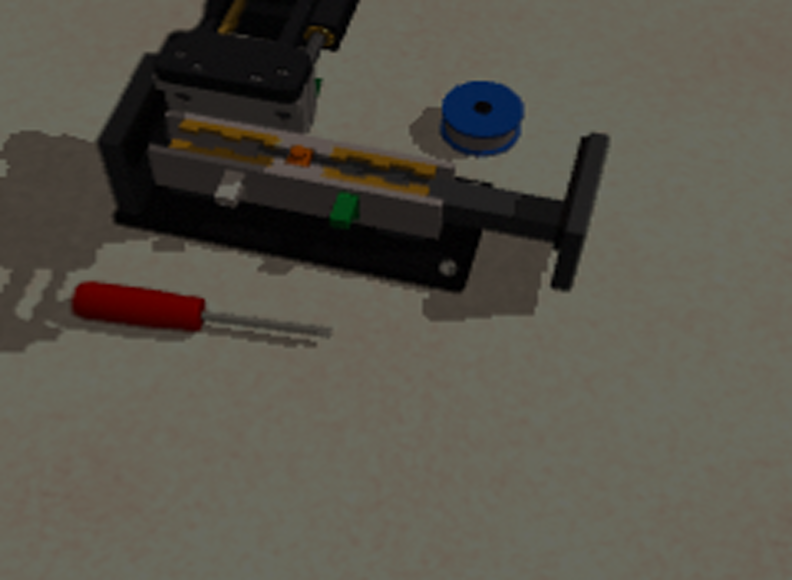

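The gripper body shows above and behind the sleeve at around (240,90), but no fingers are visible under it. I'll check where the tips ought to project.

```bash
python3 -c "
from h import *
p=viewer.camera('scene')
for z in (.089,.12,.15,.185,.25):print(z,proj(p,[.4811,.0054,z]))
to(.4815,.0074,.083)
cv2.imwrite('pics/scene3.png',cv2.resize(np.clip(p['img'][0:220,200:440,::-1]*1.8,0,255).astype(np.uint8),None,fx=2.7,fy=2.7,interpolation=2))
for c in(290,300,310):print([at_d(p,c,r).round(3).tolist() for r in (100,130,145,152,156)])
"
```

```text
0.089 [[298.91197562 152.70960195]]
0.12 [[298.09298158 141.70460822]]
0.15 [[297.24558848 130.29003517]]
0.185 [[296.18173893 115.91866399]]
0.25 [[293.95939583  85.7446163 ]]
3.1 [0.4815 0.0055 0.1067] [ 1.7988e+02 -1.0000e-02  7.9470e+01] [ 0.63 -0.68  0.31] 0.0005871847634189364 shift [ 0.0187 -0.0036  0.2367] rot [ 0.0013 -0.0002 -0.0003]
[[0.487, -0.002, 0.225], [0.553, 0.007, 0.229], [0.571, 0.008, 0.216], [0.565, 0.006, 0.193], [0.467, -0.015, 0.06]]
[[0.495, 0.016, 0.234], [0.552, 0.022, 0.23], [0.572, 0.023, 0.219], [0.567, 0.022, 0.197], [0.468, 0.005, 0.062]]
[[0.481, 0.029, 0.222], [0.345, 0.011, 0.003], [0.386, 0.015, 0.0], [0.407, 0.017, 0.002], [0.417, 0.018, 0.001]]
```

View pics/scene3.png

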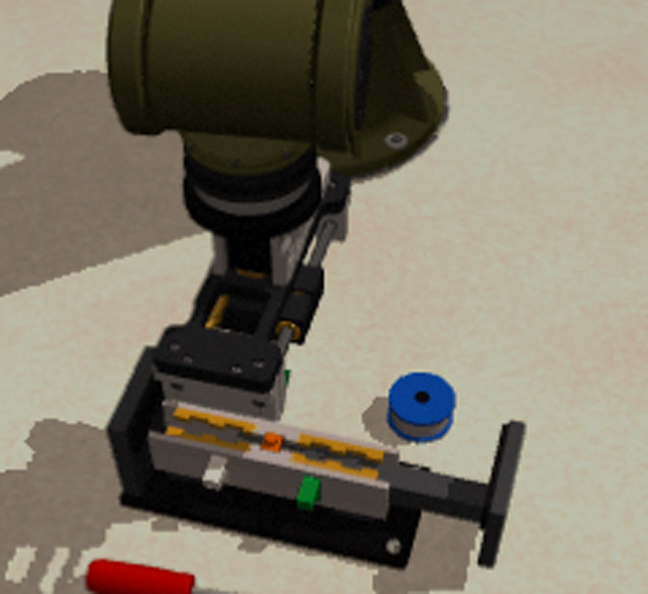

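The body at (215,400) simply hides the fingertips from this camera, and the tip pose agrees. I'll descend to just above the button.

Emit:
step_arm([
  {"dx":0.02,"dy":0,"dz":0.1,"rx":0,"ry":0,"rz":0,"claw":1},
  {"dx":0,"dy":0,"dz":0.08,"rx":0,"ry":0,"rz":0,"claw":1},
  {"dx":0,"dy":0,"dz":0,"rx":0,"ry":0,"rz":0,"claw":1},
  {"dx":0,"dy":0,"dz":0,"rx":0,"ry":0,"rz":0,"claw":1},
  {"dx":0,"dy":0,"dz":0,"rx":0,"ry":0,"rz":0,"claw":1},
])

```text
time_s: 3.6
ee_pos: [0.4813, 0.0079, 0.0876]
eef_rot: [3.141, -0.0, 1.388]
force: [0.3, 0.7, 0.5]
grip_width: 0.0003
grip_force: 0.0
```

Emit:
step_arm([
  {"dx":0,"dy":0,"dz":0.02,"rx":0,"ry":0,"rz":0,"claw":1},
  {"dx":0,"dy":0,"dz":0.02,"rx":0,"ry":0,"rz":0,"claw":1},
  {"dx":0,"dy":0,"dz":0,"rx":0,"ry":0,"rz":0,"claw":1},
])

```text
time_s: 3.9
ee_pos: [0.4813, 0.0079, 0.0834]
eef_rot: [3.141, -0.0, 1.388]
force: [-0.1, 0.6, 0.0]
grip_width: 0.0008
grip_force: 0.0
```

Emit:
step_arm([
  {"dx":0,"dy":0,"dz":0.02,"rx":0,"ry":0,"rz":0,"claw":1},
  {"dx":0,"dy":0,"dz":0,"rx":0,"ry":0,"rz":0,"claw":1},
  {"dx":0,"dy":0,"dz":0,"rx":0,"ry":0,"rz":0,"claw":1},
])

```text
time_s: 4.2
ee_pos: [0.4815, 0.0078, 0.0817]
eef_rot: [3.141, -0.0, 1.388]
force: [-0.8, 0.1, 6.0]
grip_width: 0.0006
grip_force: 2.6
```

Emit:
step_arm([
  {"dx":0,"dy":0,"dz":0.02,"rx":0,"ry":0,"rz":0,"claw":1},
  {"dx":0,"dy":0,"dz":0,"rx":0,"ry":0,"rz":0,"claw":1},
  {"dx":0,"dy":0,"dz":0,"rx":0,"ry":0,"rz":0,"claw":1},
])

```text
time_s: 4.5
ee_pos: [0.4815, 0.0078, 0.0798]
eef_rot: [3.141, -0.0, 1.388]
force: [-1.2, -0.1, 7.3]
grip_width: 0.0006
grip_force: 3.6
```

Emit:
step_arm([
  {"dx":0,"dy":0,"dz":0.015,"rx":0,"ry":0,"rz":0,"claw":1},
  {"dx":0,"dy":0,"dz":0,"rx":0,"ry":0,"rz":0,"claw":1},
  {"dx":0,"dy":0,"dz":0,"rx":0,"ry":0,"rz":0,"claw":1},
])

```text
time_s: 4.8
ee_pos: [0.4815, 0.0079, 0.0785]
eef_rot: [3.141, -0.0, 1.388]
force: [-1.7, 0.7, 8.7]
grip_width: 0.0004
grip_force: 4.2
```

Emit:
step_arm([
  {"dx":0,"dy":0,"dz":0.007,"rx":0,"ry":0,"rz":0,"claw":1},
  {"dx":0,"dy":0,"dz":0,"rx":0,"ry":0,"rz":0,"claw":1},
  {"dx":0,"dy":0,"dz":0,"rx":0,"ry":0,"rz":0,"claw":1},
])

```text
time_s: 5.1
ee_pos: [0.4816, 0.0079, 0.0778]
eef_rot: [3.141, -0.0, 1.388]
force: [-3.4, 0.5, 8.4]
grip_width: 0.0005
grip_force: 4.5
```

Emit:
step_arm([
  {"dx":0,"dy":0,"dz":0.006,"rx":0,"ry":0,"rz":0,"claw":1},
  {"dx":0,"dy":0,"dz":0,"rx":0,"ry":0,"rz":0,"claw":1},
  {"dx":0,"dy":0,"dz":0,"rx":0,"ry":0,"rz":0,"claw":1},
])

```text
time_s: 5.4
ee_pos: [0.4816, 0.0078, 0.0773]
eef_rot: [3.141, -0.0, 1.388]
force: [-2.6, -0.0, 10.2]
grip_width: 0.0005
grip_force: 4.8
```

Emit:
step_arm([
  {"dx":0,"dy":0,"dz":0.004,"rx":0,"ry":0,"rz":0,"claw":1},
  {"dx":0,"dy":0,"dz":0,"rx":0,"ry":0,"rz":0,"claw":1},
  {"dx":0,"dy":0,"dz":0,"rx":0,"ry":0,"rz":0,"claw":1},
])

```text
time_s: 5.7
ee_pos: [0.4816, 0.0078, 0.0769]
eef_rot: [3.141, -0.0, 1.388]
force: [-1.9, 0.4, 10.6]
grip_width: 0.0008
grip_force: 5.0
```

Emit:
step_arm([
  {"dx":0.015,"dy":0,"dz":0,"rx":0,"ry":0,"rz":0,"claw":1},
  {"dx":0.015,"dy":0,"dz":0,"rx":0,"ry":0,"rz":0,"claw":1},
  {"dx":0.015,"dy":0,"dz":0,"rx":0,"ry":0,"rz":0,"claw":1},
  {"dx":0.015,"dy":0,"dz":0,"rx":0,"ry":0,"rz":0,"claw":1},
])

```text
time_s: 6.1
ee_pos: [0.4827, 0.0137, 0.0769]
eef_rot: [3.141, 0.0, 1.388]
force: [-1.8, -0.8, 9.9]
grip_width: 0.0003
grip_force: 5.0
```

```bash
cat >> h.py <<'E'
def jaw(n='top',save=None):
    p=viewer.camera(n)
    if save: cv2.imwrite(save,cv2.resize(p['img'][185:365,215:455,::-1],None,fx=3.3,fy=3.3,interpolation=2))
    v,u=np.nonzero(p['z_map']>0);o=np.array([at_d(p,x,y) for x,y in zip(u,v)])
    s=(o[:,2]>.084)&(o[:,2]<.095)&(o[:,1]>.145)&(o[:,0]>.4)&(o[:,0]<.6)
    print('jaw',o[s,:2].mean(0).round(4),'along',((o[s,:2]-[.4815,.0074])@[.182,.983]).mean().round(4),s.sum())
E
python3 -c "
from h import *
jaw();to(.49,.05,.077)"
```

```text
jaw [0.5114 0.172 ] along 0.1673 709
6.15 [0.4827 0.0139 0.0769] [179.94   0.    79.51] [-2.28 -1.2   9.75] 0.00011390750496918556 shift [ 0.3686  0.0058 -0.0008] rot [0.0007 0.     0.0001]
```

Emit:
step_arm([
  {"dx":0.015,"dy":0,"dz":0,"rx":0,"ry":0,"rz":0,"claw":1},
  {"dx":0.015,"dy":0,"dz":0,"rx":0,"ry":0,"rz":0,"claw":1},
  {"dx":0.015,"dy":0,"dz":0,"rx":0,"ry":0,"rz":0,"claw":1},
  {"dx":0.015,"dy":0,"dz":0,"rx":0,"ry":0,"rz":0,"claw":1},
  {"dx":0,"dy":0,"dz":0,"rx":0,"ry":0,"rz":0,"claw":1},
  {"dx":0,"dy":0,"dz":0,"rx":0,"ry":0,"rz":0,"claw":1},
])

```text
time_s: 6.75
ee_pos: [0.4838, 0.0197, 0.0769]
eef_rot: [3.141, -0.0, 1.388]
force: [-2.7, 0.8, 10.4]
grip_width: 0.0007
grip_force: 5.0
```

```bash
python3 -c "
from h import *
jaw()"
```

```text
jaw [0.5124 0.1782] along 0.1735 710
```

Emit:
step_arm([
  {"dx":0,"dy":0,"dz":-0.05,"rx":0,"ry":0,"rz":0,"claw":1},
  {"dx":0,"dy":0,"dz":-0.15,"rx":0,"ry":0,"rz":0,"claw":1},
  {"dx":0,"dy":0,"dz":0,"rx":0,"ry":0,"rz":0,"claw":1},
])

```text
time_s: 7.1
ee_pos: [0.4841, 0.0197, 0.0975]
eef_rot: [3.139, -0.0, 1.388]
force: [0.6, -0.1, 0.3]
grip_width: 0.0
grip_force: 0.0
```

```bash
python3 -c "
from h import *
jaw();to(.5055,.137,.09)"
```

```text
jaw [0.5125 0.1782] along 0.1735 713
7.15 [0.4837 0.0197 0.0966] [ 1.7993e+02 -1.0000e-02  7.9500e+01] [-0.42  0.05  0.1 ] 0.00015535178380987906 shift [1.1932e+00 3.0000e-04 6.6200e-02] rot [ 0.0008 -0.0001  0.    ]
```

Emit:
step_arm([
  {"dx":0.3,"dy":0,"dz":0,"rx":0,"ry":0,"rz":0,"claw":1},
  {"dx":0.4,"dy":0,"dz":0,"rx":0,"ry":0,"rz":0,"claw":1},
  {"dx":0.4,"dy":0,"dz":0.05,"rx":0,"ry":0,"rz":0,"claw":1},
  {"dx":0.22,"dy":0,"dz":0.06,"rx":0,"ry":0,"rz":0,"claw":1},
  {"dx":0.05,"dy":0,"dz":0,"rx":0,"ry":0,"rz":0,"claw":1},
  {"dx":0,"dy":0,"dz":0,"rx":0,"ry":0,"rz":0,"claw":1},
  {"dx":0,"dy":0,"dz":0,"rx":0,"ry":0,"rz":0,"claw":1},
  {"dx":0,"dy":0,"dz":0,"rx":0,"ry":0,"rz":0,"claw":1},
])

```text
time_s: 7.95
ee_pos: [0.5084, 0.1534, 0.0854]
eef_rot: [3.141, -0.0, 1.386]
force: [-0.3, 0.3, -0.2]
grip_width: 0.0002
grip_force: 0.0
```

```bash
python3 -c "
from h import *
jaw(save='pics/t4.png');to(.5112,.1676,.087)
p=viewer.camera('top');print(orange(p,.061))"
```

```text
jaw [nan nan] along nan 0
8.0 [0.5085 0.1535 0.0855] [179.98  -0.    79.43] [-0.56 -0.8  -1.23] 0.000359938345712176 shift [ 0.1441  0.0008 -0.0155] rot [ 0.0002 -0.0001 -0.0007]
[(np.int32(50), array([349.7, 267.6]), array([346, 264,   8,   9], dtype=int32), array([0.484 , 0.0184, 0.061 ]))]h.py:28: RuntimeWarning: Mean of empty slice.
  print('jaw',o[s,:2].mean(0).round(4),'along',((o[s,:2]-[.4815,.0074])@[.182,.983]).mean().round(4),s.sum())
  ret = um.true_divide(
  ret = ret.dtype.type(ret / rcount)
```

View pics/t4.png

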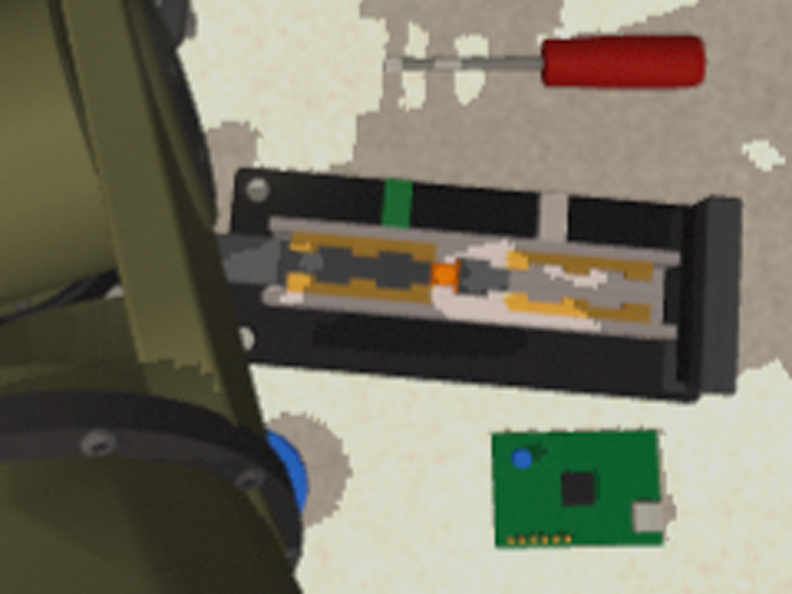

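The button is at crop (445,275), still short of the next hole at about (397,270), and it stays in view of the top camera. I'll start pushing the jaw.

Emit:
step_arm([
  {"dx":0.02,"dy":0,"dz":0,"rx":0,"ry":0,"rz":0,"claw":1},
  {"dx":0.02,"dy":0,"dz":0,"rx":0,"ry":0,"rz":0,"claw":1},
  {"dx":0.02,"dy":0,"dz":0,"rx":0,"ry":0,"rz":0,"claw":1},
  {"dx":0.02,"dy":0,"dz":0,"rx":0,"ry":0,"rz":0,"claw":1},
  {"dx":0.02,"dy":0,"dz":0,"rx":0,"ry":0,"rz":0,"claw":1},
  {"dx":0.02,"dy":0,"dz":0,"rx":0,"ry":0,"rz":0,"claw":1},
  {"dx":0.02,"dy":0,"dz":0,"rx":0,"ry":0,"rz":0,"claw":1},
  {"dx":0.02,"dy":0,"dz":0,"rx":0,"ry":0,"rz":0,"claw":1},
])

```text
time_s: 8.85
ee_pos: [0.5112, 0.1697, 0.0852]
eef_rot: [-3.141, 0.001, 1.388]
force: [-1.9, -5.7, 1.8]
grip_width: 0.0006
grip_force: 3.1
```

```bash
python3 -c "
from h import *
to(.5112,.1676,.087)
p=viewer.camera('top');print(orange(p,.061))"
```

```text
8.85 [0.5112 0.1697 0.0852] [-1.7998e+02  7.0000e-02  7.9510e+01] [-1.91 -5.75  1.82] 0.0005813782945986034 shift [-0.0207  0.0038 -0.0176] rot [-0.0002  0.0008  0.0001]
[(np.int32(50), array([346.4, 267.4]), array([343, 264,   8,   7], dtype=int32), array([0.4848, 0.0229, 0.061 ]))]
```

Emit:
step_arm([
  {"dx":0.012,"dy":0,"dz":0,"rx":0,"ry":0,"rz":0,"claw":1},
  {"dx":0.012,"dy":0,"dz":0,"rx":0,"ry":0,"rz":0,"claw":1},
  {"dx":0.012,"dy":0,"dz":0,"rx":0,"ry":0,"rz":0,"claw":1},
  {"dx":0.012,"dy":0,"dz":0,"rx":0,"ry":0,"rz":0,"claw":1},
  {"dx":0.012,"dy":0,"dz":0,"rx":0,"ry":0,"rz":0,"claw":1},
  {"dx":0.012,"dy":0,"dz":0,"rx":0,"ry":0,"rz":0,"claw":1},
  {"dx":0.012,"dy":0,"dz":0,"rx":0,"ry":0,"rz":0,"claw":1},
  {"dx":0.012,"dy":0,"dz":0,"rx":0,"ry":0,"rz":0,"claw":1},
])

```text
time_s: 9.7
ee_pos: [0.5129, 0.1791, 0.0852]
eef_rot: [-3.141, 0.001, 1.388]
force: [-3.1, -5.2, 2.0]
grip_width: 0.0005
grip_force: 3.0
```

```bash
python3 -c "
from h import *
to(.5112,.1676,.087)
p=viewer.camera('top');print(orange(p,.061))"
```

```text
9.7 [0.5129 0.1791 0.0852] [-1.7998e+02  6.0000e-02  7.9500e+01] [-3.07 -5.2   2.01] 0.0005066514032994092 shift [-0.1161  0.0038 -0.0176] rot [-0.0002  0.0007  0.    ]
[(np.int32(62), array([339.3, 267.2]), array([336, 263,   8,  10], dtype=int32), array([0.4861, 0.0328, 0.061 ]))]
```

Emit:
step_arm([
  {"dx":0.006,"dy":0,"dz":0,"rx":0,"ry":0,"rz":0,"claw":1},
  {"dx":0.006,"dy":0,"dz":0,"rx":0,"ry":0,"rz":0,"claw":1},
  {"dx":0.006,"dy":0,"dz":0,"rx":0,"ry":0,"rz":0,"claw":1},
  {"dx":0.006,"dy":0,"dz":0,"rx":0,"ry":0,"rz":0,"claw":1},
])

```text
time_s: 10.15
ee_pos: [0.5134, 0.1814, 0.0852]
eef_rot: [-3.141, 0.001, 1.388]
force: [-1.3, -4.7, 1.8]
grip_width: 0.0009
grip_force: 2.9
```

Emit:
step_arm([
  {"dx":0.006,"dy":0,"dz":0,"rx":0,"ry":0,"rz":0,"claw":1},
  {"dx":0.006,"dy":0,"dz":0,"rx":0,"ry":0,"rz":0,"claw":1},
  {"dx":0.006,"dy":0,"dz":0,"rx":0,"ry":0,"rz":0,"claw":1},
  {"dx":0.006,"dy":0,"dz":0,"rx":0,"ry":0,"rz":0,"claw":1},
])

```text
time_s: 10.55
ee_pos: [0.5138, 0.1838, 0.0852]
eef_rot: [-3.141, 0.001, 1.388]
force: [-1.4, -5.4, 1.9]
grip_width: 0.0007
grip_force: 2.9
```

```bash
python3 -c "
from h import *
to(.5112,.1676,.087)
p=viewer.camera('top');print(orange(p,.061))"
```

```text
10.55 [0.5138 0.1838 0.0852] [-1.7998e+02  6.0000e-02  7.9500e+01] [-1.38 -5.44  1.87] 0.0006576302038932263 shift [-0.1641  0.0039 -0.0176] rot [-0.0003  0.0007 -0.    ]
[(np.int32(74), array([336.3, 266.6]), array([333, 262,   8,  10], dtype=int32), array([0.4872, 0.0369, 0.061 ]))]
```

Emit:
step_arm([
  {"dx":0.005,"dy":0,"dz":0,"rx":0,"ry":0,"rz":0,"claw":1},
  {"dx":0.005,"dy":0,"dz":0,"rx":0,"ry":0,"rz":0,"claw":1},
  {"dx":0.005,"dy":0,"dz":0,"rx":0,"ry":0,"rz":0,"claw":1},
])

```text
time_s: 10.9
ee_pos: [0.5141, 0.1855, 0.0852]
eef_rot: [-3.141, 0.001, 1.387]
force: [-0.5, -0.9, -0.5]
grip_width: 0.0006
grip_force: 0.6
```

```bash
python3 -c "
from h import *
to(.5112,.1676,.087)
p=viewer.camera('top');print(orange(p,.061))"
```

```text
10.9 [0.5141 0.1855 0.0852] [-1.7999e+02  3.0000e-02  7.9500e+01] [-0.54 -0.95 -0.46] 0.0005815054891959993 shift [-0.1815  0.0037 -0.0178] rot [-0.0001  0.0003 -0.0001]
[(np.int32(88), array([335.3, 266.6]), array([331, 261,   9,  12], dtype=int32), array([0.4873, 0.0383, 0.061 ]))]
```

The force dropped and the button's visible area grew to 88 px, the same as when it stood up at the start, so it has likely snapped. I'll back off and look.

Emit:
step_arm([
  {"dx":-0.1,"dy":0,"dz":0,"rx":0,"ry":0,"rz":0,"claw":1},
  {"dx":-0.2,"dy":0,"dz":-0.2,"rx":0,"ry":0,"rz":0,"claw":1},
  {"dx":-0.3,"dy":0,"dz":-0.4,"rx":0,"ry":0,"rz":0,"claw":1},
  {"dx":-0.4,"dy":0,"dz":-0.3,"rx":0,"ry":0,"rz":0,"claw":1},
  {"dx":-0.4,"dy":0,"dz":0,"rx":0,"ry":0,"rz":0,"claw":1},
  {"dx":-0.4,"dy":0,"dz":0,"rx":0,"ry":0,"rz":0,"claw":1},
  {"dx":-0.4,"dy":0,"dz":0,"rx":0,"ry":0,"rz":0,"claw":1},
  {"dx":-0.4,"dy":0,"dz":0,"rx":0,"ry":0,"rz":0,"claw":1},
  {"dx":0,"dy":0,"dz":0,"rx":0,"ry":0,"rz":0,"claw":1},
])

```text
time_s: 11.85
ee_pos: [0.4659, -0.0735, 0.1754]
eef_rot: [3.141, 0.0, 1.384]
force: [-0.4, 0.5, 0.2]
grip_width: 0.0004
grip_force: 0.0
```

```bash
python3 -c "
from h import *
to(.5112,.1676,.087);jaw(save='pics/t5.png')
for n in('top','scene'):
  p=viewer.camera(n);O=orange(p);print(O)
  u,v=O[0][1].astype(int);print([round(float(at_d(p,u+a,v+b)[2]),4) for a in(-2,-1,0,1,2) for b in (-2,0,2)])"
```

```text
11.85 [ 0.4659 -0.0735  0.1754] [1.7998e+02 2.0000e-02 7.9280e+01] [-0.4   0.49  0.18] 0.0004287982658230937 shift [ 2.4535 -0.0038  0.8827] rot [ 0.0003  0.0002 -0.0025]
jaw [0.5165 0.1982] along 0.194 712
[(np.int32(88), array([335.2, 266.7]), array([331, 261,   9,  12], dtype=int32), array([0.487 , 0.0386, 0.066 ]))]
[0.0597, 0.0667, 0.0678, 0.0676, 0.0657, 0.0659, 0.0683, 0.0659, 0.0644, 0.0658, 0.066, 0.0651, 0.0655, 0.0659, 0.0671]
[(np.int32(35), array([317. , 166.9]), array([313, 164,   8,   7], dtype=int32), array([0.4938, 0.04  , 0.066 ]))]
[0.0676, 0.0666, 0.0618, 0.0655, 0.0663, 0.0633, 0.0674, 0.0668, 0.0636, 0.0663, 0.0678, 0.0609, 0.0601, 0.0615, 0.0628]
```

View pics/t5.png

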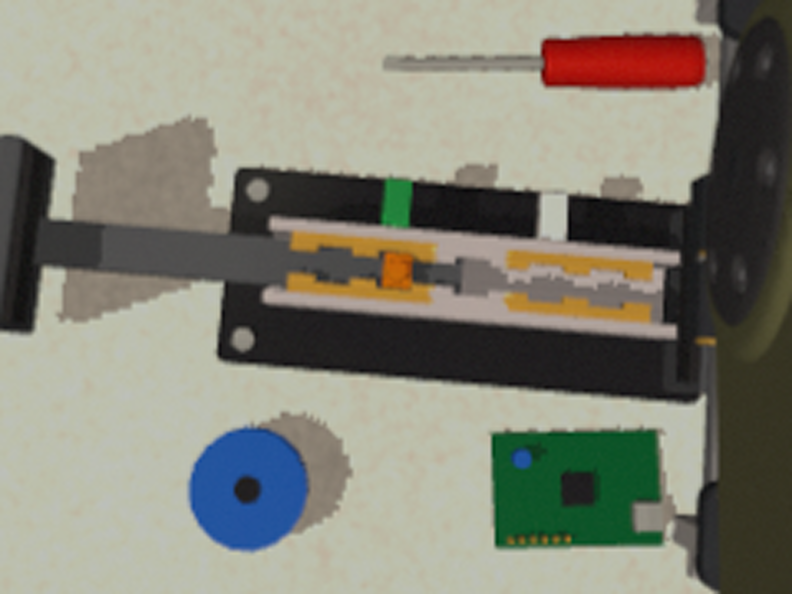

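The button is up, with its top at z ≈ 0.066 m, in the hole abreast of the green clip at crop (397,270). Nothing else has moved and the arm is clear of the holder.

```bash
python3 -c "
from h import *
print(hand_in())"
```

```text
the job is handed in; nothing more can be done
None
```

The job is handed in: the bar is locked again with the button fully up in the next hole by the green clip, measured contact forces stayed around 11 N or less, and the board, reel and screwdriver were not moved.

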